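# Find the dragging banding wheel

## Task

One of the three banding wheels has a dragging bearing. Turn the head of each a quarter to half a turn and feel how hard it goes; then slide the one that drags along the table, gently and standing on its foot, until its whole foot is on the cork mat. Leave the two free-running wheels where they stand and do not disturb the brush, bowls and other things around.

Things in the scene. Friction and masses are not known exactly. Their poses are not given: they have to be found in the camera images.
- wheel_1: banding wheel (small decorating turntable), one of three that look alike, weighs 0.95 kg and rubber-soled, slides on the table with 7 to 10 N. Round foot 124 mm across and 12 mm high, the widest part; on it a drum 100 mm across up to z 46 mm; on the drum the turning head, 110 mm across. Origin: on the wheel's axis at the underside of the foot; z up, always upright at the start.
- platter_1: turning head of wheel_1: aluminium disc 110 mm across, 12 mm thick, its top 58 mm above the table, with two steel bat pins facing each other across the axis, 42 mm from the axis, 10 mm thick, 18 mm tall (tops 76 mm above the table). Turns either way without stops; stops at once when no longer pushed. Origin: on the axis at the disc's underside; x axis towards pin_1.
- pin_1 (a point): centre of the top of one of the two bat pins of platter_1 (the other stands across the axis). Pushed slowly along its circle, the pin of a free wheel resists with about 0.3 N, that of the dragging wheel with 3.5 to 6 N while it moves (the force fades within 0.1 s when the push pauses), both ways, at all angles. Which wheel drags changes from start to start and cannot be seen.
- wheel_2: banding wheel (small decorating turntable), one of three that look alike, weighs 0.95 kg and rubber-soled, slides on the table with 7 to 10 N. Round foot 124 mm across and 12 mm high, the widest part; on it a drum 100 mm across up to z 46 mm; on the drum the turning head, 110 mm across. Origin: on the wheel's axis at the underside of the foot; z up, always upright at the start.
- platter_2: turning head of wheel_2: aluminium disc 110 mm across, 12 mm thick, its top 58 mm above the table, with two steel bat pins facing each other across the axis, 42 mm from the axis, 10 mm thick, 18 mm tall (tops 76 mm above the table). Turns either way without stops; stops at once when no longer pushed. Origin: on the axis at the disc's underside; x axis towards pin_2.
- pin_2 (a point): centre of the top of one of the two bat pins of platter_2 (the other stands across the axis). Pushed slowly along its circle, the pin of a free wheel resists with about 0.3 N, that of the dragging wheel with 3.5 to 6 N while it moves (the force fades within 0.1 s when the push pauses), both ways, at all angles. Which wheel drags changes from start to start and cannot be seen.
- wheel_3: banding wheel (small decorating turntable), one of three that look alike, weighs 0.95 kg and rubber-soled, slides on the table with 7 to 10 N. Round foot 124 mm across and 12 mm high, the widest part; on it a drum 100 mm across up to z 46 mm; on the drum the turning head, 110 mm across. Origin: on the wheel's axis at the underside of the foot; z up, always upright at the start.
- platter_3: turning head of wheel_3: aluminium disc 110 mm across, 12 mm thick, its top 58 mm above the table, with two steel bat pins facing each other across the axis, 42 mm from the axis, 10 mm thick, 18 mm tall (tops 76 mm above the table). Turns either way without stops; stops at once when no longer pushed. Origin: on the axis at the disc's underside; x axis towards pin_3.
- pin_3 (a point): centre of the top of one of the two bat pins of platter_3 (the other stands across the axis). Pushed slowly along its circle, the pin of a free wheel resists with about 0.3 N, that of the dragging wheel with 3.5 to 6 N while it moves (the force fades within 0.1 s when the push pauses), both ways, at all angles. Which wheel drags changes from start to start and cannot be seen.
- mat: round cork mat for wheels that need servicing, 174 mm across, lying flush on the table beyond the wheels (1 mm, offers no resistance to things slid onto it). Origin: its centre, at the table's surface.
- brush: paint brush, 160 mm long, lying along x between two wheels. Bystander. Origin: near its middle.
- rib: wooden potter's rib, flat bar 90 x 24 x 8 mm, lying between two wheels. Bystander. Origin: centre of its underside.
- bowl_1: white bowl of glaze, 112 mm across, 50 mm high. Bystander. Origin: centre of its underside.
- bowl_2: white bowl of glaze, 112 mm across, 50 mm high. Bystander. Origin: centre of its underside.
- jar: glaze jar with cap, 64 mm across, 90 mm high. Bystander. Origin: centre of its underside.
- tile: square test tile 100 x 100 x 12 mm, lying flat. Bystander. Origin: centre of its underside.

How it is judged:
On the way:
1. each of the three heads has been turned well away from its start (its pin moved more than 40 mm, about a sixth of a turn), with all wheels still in their places (within 30 mm) (distance of each of pin_1, pin_2, pin_3 from where it was at the start of the episode above 0.04 m and distance of each of wheel_1, wheel_2, wheel_3 from where it was at the start of the episode below 0.03 m), for 0.1 s.
At the end, for the whole second after the job is handed in: The wheel whose bearing drags stands upright and at rest with its whole foot on the cork mat (axis within 25 mm of the mat's centre); the two free-running wheels stand upright and at rest within 30 mm of where they were, nothing lying on any head (((contact force between platter_1 and anything else above 0.4 N and horizontal distance between wheel_1 and mat below 0.025 m and angle between each of wheel_1, wheel_2, wheel_3's own z axis and vertical below 0.06 rad and linear speed of each of wheel_1, wheel_2, wheel_3 below 0.01 m/s and contact force between each of platter_2, platter_3 and anything else below 0.15 N and distance of each of wheel_2, wheel_3 from where it was at the start of the episode below 0.03 m) or (contact force between platter_2 and anything else above 0.4 N and horizontal distance between wheel_2 and mat below 0.025 m and angle between each of wheel_1, wheel_2, wheel_3's own z axis and vertical below 0.06 rad and linear speed of each of wheel_1, wheel_2, wheel_3 below 0.01 m/s and contact force between each of platter_1, platter_3 and anything else below 0.15 N and distance of each of wheel_1, wheel_3 from where it was at the start of the episode below 0.03 m) or (contact force between platter_3 and anything else above 0.4 N and horizontal distance between wheel_3 and mat below 0.025 m and angle between each of wheel_1, wheel_2, wheel_3's own z axis and vertical below 0.06 rad and linear speed of each of wheel_1, wheel_2, wheel_3 below 0.01 m/s and contact force between each of platter_1, platter_2 and anything else below 0.15 N and distance of each of wheel_1, wheel_2 from where it was at the start of the episode below 0.03 m))); the robot touches nothing.
It fails at once if a wheel pressed with more than 25 N (contact force between the fingers and wheel_1 above 25 N or contact force between the fingers and wheel_2 above 25 N or contact force between the fingers and wheel_3 above 25 N).
It fails at once if a wheel lifted or tipped (over 20 mm or 0.2 rad) ((angle between wheel_1's own z axis and vertical above 0.2 rad or height (world z) of wheel_1 above 0.02 m) or (angle between wheel_2's own z axis and vertical above 0.2 rad or height (world z) of wheel_2 above 0.02 m) or (angle between wheel_3's own z axis and vertical above 0.2 rad or height (world z) of wheel_3 above 0.02 m)).
It fails at once if a bystander (brush, rib, bowls, jar, tile) moved more than 30 mm (distance of any of brush, rib, bowl_1, bowl_2, jar, tile from where it was at the start of the episode above 0.03 m).
It also fails if it takes over 72 s, if anything falls off the work surface, if the arm or the gripper's body presses on something with over 40 N, if the wrist force passes 120 N, or if a joint passes its speed limit or range.

## Robot

A 6-joint arm with a two-finger parallel gripper is mounted at the origin on the work surface. World frame = base frame: x ahead of the robot, y to its left, z up, the work surface at z = 0. Lengths are in m, angles in rad, forces in N, time in s.
With the tool pointing down it reaches from about 0.275 to 0.85 m from the base axis. Payload 5.2 kg.
Tool frame: the origin (TCP) lies at the centre of the arm's flange, where the gripper is bolted on; the fingertips stand 173 mm ahead of it and the grasp point (between the pads) lies 155 mm ahead of it; z points along the fingers, y is the line along which they close (so a half turn about z gives the same grasp; the last joint's range is limited). The gripper opens to 85 mm and grips with 20 to 120 N. Pads are 22 mm wide; open, the fingers measure 114 mm over their backs; the gripper's body (76 mm by 85 mm) begins 54 mm behind the grasp point. The pads swing forward as they close: fully open they stand 13 mm farther back than shut.
Start: joints at [-1.473, 0.259, 1.535, -0, 1.348, -0.203], TCP at [0.163, -0.525, 0.405] pointing down, gripper open.
Joint ranges: [-3.14, 3.14], [-0.91, 2.08], [0.19, 2.58], [-1.22, 4.36], [0.22, 2.71], [-3.12, 3.12]. Speed limits (rad/s): [2.57, 2.57, 3.14, 3.14, 3.14, 3.14].

## Interface

Orientations are given as a unit quaternion [x, y, z, w].
In Python, from rig import readout, read_camera, job gives the robot as it stands.
- The arm moves only by the tool drive_tool, never from a script. Its argument "rows" is a list that holds one entry, the list of rows, each a list of 7 numbers: the shift along the tool's x, y, z in units of 0.025 m (1.0 is 0.025 m), then the turn, a rotation vector about the tool's x, y, z in units of 5 degrees (1.0 is 5 degrees), then the opening, from 0 (shut) to 1 (fully open). A call has 1 to 12 rows; each row shifts and turns the commanded pose from where the row before left it, along the tool's axes as they then stand; what a row does not reach is not made up. A row lasts 1/12 s, in which the tool goes at most 41.7 mm and 7.16 degrees, less where a joint would pass 70% of its speed; a pose out of reach is approached as far as the arm can. A call with a number of a shift or a turn outside -1 to 1 is refused whole. A call with a gripper value outside its range is refused whole. The fingers move at their own pace and stop on an object; "grip_force" is the grip in N (left out, the last holds). Time passes only in rows, so rows that do not move let the fingers close. It gives the time, the measured TCP pose, the force, the opening and the grip force at its end, in the units of the state.
- readout.get_state(): the state, without advancing time (a new reading comes with each control period).
- read_camera(name): name is "scene" or "top" or "wrist"; returns a dict with "image" (480x640x3 uint8, red, green, blue), "K" (3x3 intrinsics, pixels), "xyz" and "rotation" of the camera in the world. Camera axes: x right, y down, z forward; pixel columns grow to the right and rows downward; lengths in m; the calibration is good to about 2 mm. A picture is of the moment at which its call begins. There is no depth.
- job.hand_in(): hands the job in; it is judged then, once.
The state is a dict: "t": time; "qpos": joint angles; "joint_vel": joint speeds; "effort": joint torques, N m; "position": TCP position; "orientation": TCP orientation; "wrist_force": force on the tool from outside, world axes, zero at the start; "moment": the same for the moment, N m; "grip_width": finger opening in m; "gripper_force": force on a finger pad.
Only numpy, scipy, OpenCV 4.12 (cv2) and the standard library are available. Lean on these libraries where they do the work, as an engineer would, in place of code of your own. Each camera call takes 0.05 s, during which the arm holds its last target. There are 200 camera calls.

## Working session

There is one attempt and no reset: what is moved stays moved. The work goes in short steps, Python scripts to look and compute and a tool call to move; the robot and the scene stay as the last step left them, time stands still between calls to the robot, and variables do not carry over. Pictures are saved under pics/ and viewed, at most 10 in all, crops included, and the job is handed in when it is done.

Besides the shell and the picture viewer there is one more tool, called as a command line: name --argument value ..., lists and objects as JSON in quotes. drive_tool: Moves the arm, as the interface text tells. Shifts and turns lie within -1 to 1; 1 stands for 0.025 m of shift or 5 degrees of turn. Its arguments: {"type":"object","properties":{"rows":{"type":"array","items":{"type":"array","items":{"type":"array","items":{"type":"number","minimum":-1,"maximum":1}}}},"grip_force":{"type":"number"}},"required":["rows"]}

```bash
ls; mkdir -p pics
python3 - <<'E'
from rig import readout, read_camera
import cv2,numpy as np
s=readout.get_state(); print(s)
for n in("top","scene"):
    c=read_camera(n); cv2.imwrite(f"pics/{n}0.png",c["image"][:,:,::-1]); np.savez(f"{n}0.npz",**c)
    print(n,c["K"].tolist(),c["xyz"],c["rotation"])
E
```

```text
pics
{'t': 0.0, 'qpos': array([-1.47278725e+00,  2.59352541e-01,  1.53609690e+00, -1.26284639e-06,
        1.34798471e+00, -2.02833518e-01]), 'joint_vel': array([-0.00066529, -0.00018015, -0.00102503, -0.00034473, -0.0007741 ,
        0.00057027]), 'effort': array([-3.53654541e-03, -4.46033335e+01, -2.90572983e+01, -9.11260704e-04,
        1.13837508e-02, -1.73518735e-06]), 'position': array([ 0.16296183, -0.52507729,  0.40386371]), 'orientation': array([ 9.88707592e-01,  1.49854761e-01,  4.76216398e-05, -9.19518257e-04]), 'wrist_force': array([-0.32883983,  0.13837192,  0.11140165]), 'moment': array([ 0.03874419, -0.0248978 , -0.04764341]), 'gripper_force': 0.0, 'grip_width': 0.08535454133677321}
top [[577.8277628320834, 0.0, 320.04430678436046], [0.0, 577.8277628320834, 247.70696716353476], [0.0, 0.0, 1.0]] [0.39121092 0.01658556 1.33289908] [ 0.71365167 -0.69839302  0.03893836 -0.03784569]
scene [[457.8229995250204, 0.0, 318.71985614905094], [0.0, 457.8229995250204, 238.35530199763772], [0.0, 0.0, 1.0]] [ 1.17008012 -0.50330662  0.7080292 ] [ 0.80705876  0.39849952 -0.18516656 -0.39442062]
```

View pics/top0.png

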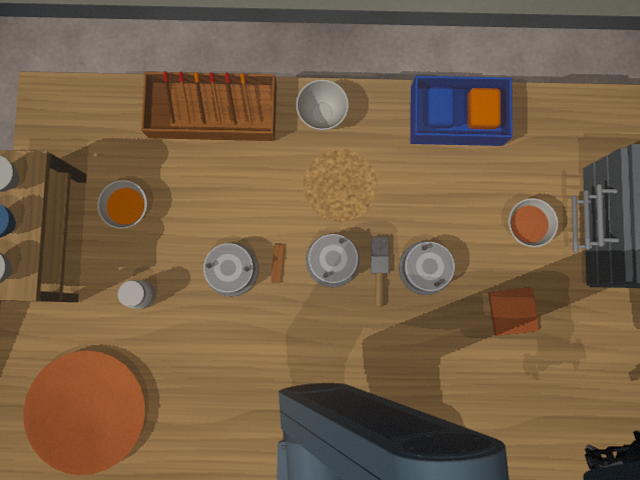

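View pics/scene0.png

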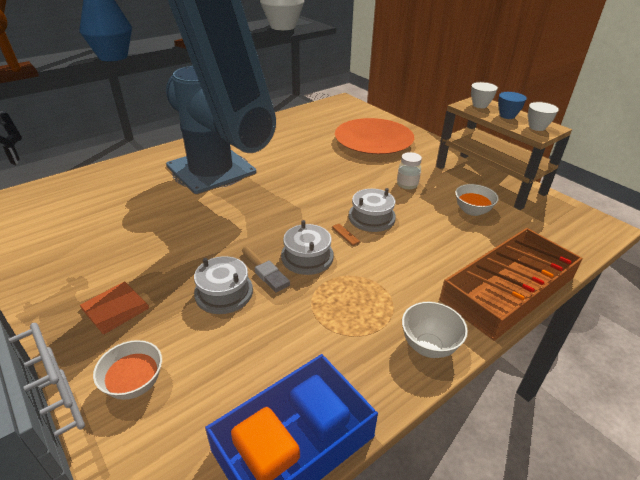

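The top view shows the heads at about (231,268), (332,259) and (427,267), with the mat at (340,185), the rib at (279,263) and the brush at (380,270). In the scene view the same wheels are at (373,207), (307,245) and (222,282), and the dark pins show clearly.

```bash
cat > h.py <<'E'
import numpy as np,cv2
from scipy.spatial.transform import Rotation as R
def ray(c,p):
    d=R.from_quat(c["rotation"]).apply(np.linalg.inv(c["K"])@[p[0],p[1],1.]); return np.array(c["xyz"]),d
def plane(c,p,z):
    o,d=ray(c,p); return o+d*(z-o[2])/d[2]
def tri(c1,p1,c2,p2):
    o1,d1=ray(c1,p1);o2,d2=ray(c2,p2)
    A=np.c_[d1,-d2];t=np.linalg.lstsq(A,o2-o1,rcond=None)[0]
    a,b=o1+t[0]*d1,o2+t[1]*d2; return (a+b)/2,np.linalg.norm(a-b)
def proj(c,X):
    v=R.from_quat(c["rotation"]).inv().apply(np.array(X)-c["xyz"]); q=c["K"]@v; return q[:2]/q[2]
def blobs(img,ctr,r,th,amin,amax):
    g=img.max(2).astype(np.uint8); m=np.zeros_like(g); cv2.circle(m,ctr,r,255,-1)
    m=((g<th)&(m>0)).astype(np.uint8)
    n,_,st,ce=cv2.connectedComponentsWithStats(m)
    return [(ce[i].round(1).tolist(),int(st[i,4])) for i in range(1,n) if amin<=st[i,4]<=amax]
E
python3 - <<'E'
from h import *
T=dict(np.load("top0.npz"));S=dict(np.load("scene0.npz"))
for c in[(231,268),(332,259),(427,267)]:
    print("top",c,blobs(T["image"],c,23,95,4,200))
for c in[(373,200),(307,240),(222,275)]:
    print("sc",c,blobs(S["image"],c,27,75,4,300))
hsv=cv2.cvtColor(T["image"],cv2.COLOR_RGB2HSV)
for p in[(340,185),(360,170),(300,160),(279,263),(332,255),(231,268)]: print(p,hsv[p[1],p[0]])
W=[(231,268),(332,259),(427,267)]
m=((hsv[...,1]<60)).astype(np.uint8)
n,_,st,ce=cv2.connectedComponentsWithStats(m)
for i in range(1,n):
    if 800<st[i,4]<6000: print(ce[i],st[i], plane(T,ce[i],.03).round(4))
for p in[(340,185)]: print("mat",plane(T,p,0))
def crop(im,x0,y0,x1,y1,k): return cv2.resize(im[y0:y1,x0:x1,::-1],None,fx=k,fy=k,interpolation=cv2.INTER_CUBIC)
cv2.imwrite("pics/c1.png",np.vstack([crop(T["image"],195,140,461,300,3)[:,:798],]))
E
```

```text
top (231, 268) [([251.3, 273.0], 34), ([209.8, 265.1], 12), ([246.5, 268.5], 20)]
top (332, 259) [([341.3, 240.2], 19), ([327.2, 274.1], 30)]
top (427, 267) [([424.5, 247.1], 23), ([438.9, 282.3], 48)]
sc (373, 200) [([386.2, 192.2], 12), ([360.8, 201.8], 12), ([371.4, 222.9], 71)]
sc (307, 240) [([303.2, 224.8], 13), ([311.1, 246.9], 14), ([286.6, 254.6], 31), ([298.0, 264.7], 13), ([312.1, 265.6], 15)]
sc (222, 275) [([205.2, 262.6], 28), ([235.7, 278.3], 21), ([241.6, 289.6], 27)]
(340, 185) [ 17 139 158]
(360, 170) [ 17 134 166]
(300, 160) [ 17 121 145]
(279, 263) [ 13 167 136]
(332, 255) [ 10  12 132]
(231, 268) [ 13  13 133]
[321.79597701 104.3644636 ] [ 296   80   53   50 2088] [0.8695 0.0192 0.03  ]
[332.20824004 260.00179131] [ 306  234   54   53 2233] [ 0.506 -0.012  0.03 ]
[426.31033023 267.33234547] [ 399  241   56   54 2362] [ 0.4939 -0.2251  0.03  ]
[230.1898128 268.8550283] [ 203  243   55   53 2297] [0.4809 0.2179 0.03  ]
[135.62216925 293.97377831] [118 280  38  29 839] [0.4198 0.4281 0.03  ]
mat [ 0.6857288  -0.02758673  0.        ]
```

View pics/c1.png

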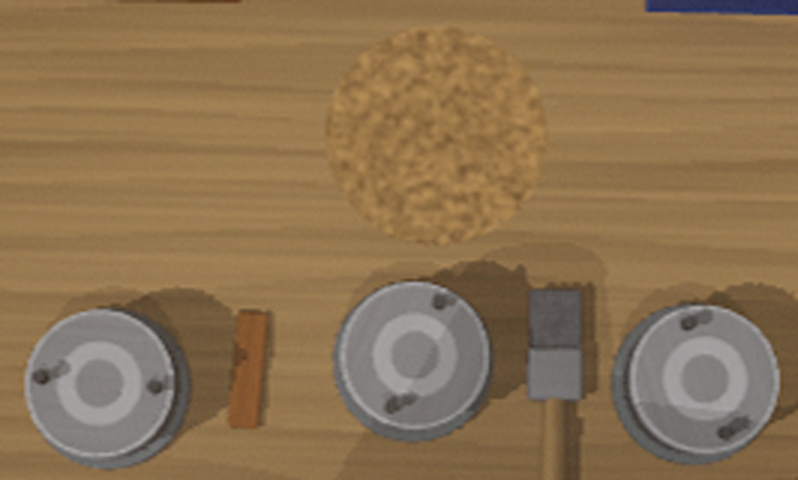

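The crop shows the pins in top-image pixels at (209,265)/(247,269), (342,240)/(327,274.5) and (424.5,247)/(438.5,283). The mat circle is centred at (340.7,185.2).

Run:
```python
from h import *
T=dict(np.load("top0.npz"));S=dict(np.load("scene0.npz"))
pt=[[(209.3,265.2),(246.8,268.6)],[(341.6,240.1),(327.2,274.3)],[(424.5,247),(438.7,282.8)]]
ps=[[(386.2,192.2),(360.8,201.8)],[(303.2,224.8),(311.1,246.9)],[(205.2,262.6),(235.7,278.3)]]
for a,b in zip(pt,ps):
    X=[plane(T,p,.074) for p in a]; Y=[plane(S,p,.070) for p in b]
    print("top plane",np.round(X,4).tolist(),"mid",np.round(np.mean(X,0),4),"sep",np.linalg.norm(X[0]-X[1]).round(4))
    print("scene plane",np.round(Y,4).tolist(),"mid",np.round(np.mean(Y,0),4))
    for i in(0,1):
        for j in(0,1):
            x,e=tri(T,a[i],S,b[j])
            if e<.006: print("tri",i,j,x.round(4),e.round(4))
# head discs in top: bright & low sat -> ellipse
hsv=cv2.cvtColor(T["image"],cv2.COLOR_RGB2HSV)
m=((hsv[...,1]<60)&(hsv[...,2]>105)).astype(np.uint8)
m=cv2.morphologyEx(m,cv2.MORPH_CLOSE,np.ones((7,7)))
for c in cv2.findContours(m,cv2.RETR_EXTERNAL,cv2.CHAIN_APPROX_NONE)[0]:
    (x,y),r=cv2.minEnclosingCircle(c)
    if 18<r<32 and 200<x<460 and 230<y<300: print("head",x,y,r,plane(T,(x,y),.058).round(4))
for p in[(340.7,185.2)]: print("mat",plane(T,p,0))
g=((hsv[...,0]>=5)&(hsv[...,1]>100)&(hsv[...,2]>140)).astype(np.uint8)
# scene mat
hs=cv2.cvtColor(S["image"],cv2.COLOR_RGB2HSV)
print("mat scene rays", [plane(S,p,0).round(4) for p in[(352,303)]], "edge", [plane(S,p,0).round(3) for p in[(310,305),(394,305),(352,277),(352,333)]])
for n,p in dict(ribL=(272,282),ribR=(286,244),brushTL=(371,236),brushBR=(389,272),handle=(380,305),bowlR=(533,222),bowlL=(123,204),jar=(135,293),whitebowl=(322,104)).items(): print(n,plane(T,p,.01).round(3))
```

```text
top plane [[0.4849, 0.257, 0.074], [0.4792, 0.1749, 0.074]] mid [0.482 0.216 0.074] sep 0.0823
scene plane [[0.4919, 0.2577, 0.07], [0.4859, 0.1749, 0.07]] mid [0.4889 0.2163 0.07  ]
tri 0 0 [0.4869 0.2602 0.0662] 0.0043
tri 1 1 [0.4809 0.1773 0.0662] 0.0036
top plane [[0.5464, -0.0308, 0.074], [0.4706, -0.0007, 0.074]] mid [ 0.5085 -0.0158  0.074 ] sep 0.0816
scene plane [[0.4774, 0.002, 0.07], [0.5532, -0.0322, 0.07]] mid [ 0.5153 -0.0151  0.07  ]
tri 0 1 [ 0.5482 -0.0301  0.0656] 0.0027
top plane [[0.5351, -0.2129, 0.074], [0.4573, -0.244, 0.074]] mid [ 0.4962 -0.2284  0.074 ] sep 0.0838
scene plane [[0.4617, -0.241, 0.07], [0.5416, -0.214, 0.07]] mid [ 0.5016 -0.2275  0.07  ]
tri 0 1 [ 0.5367 -0.2132  0.0658] 0.0027
tri 1 0 [ 0.4587 -0.2426  0.0689] 0.0053
head 229.13999938964844 269.1400146484375 26.821706771850586 [0.4783 0.2159 0.058 ]
head 427.0 266.5 27.372529983520508 [ 0.4936 -0.2214  0.058 ]
head 331.70001220703125 259.70001220703125 26.461021423339844 [ 0.5041 -0.0103  0.058 ]
mat [ 0.68528703 -0.02923881  0.        ]
mat scene rays [array([ 0.6866, -0.0241,  0.    ])] edge [array([ 0.638, -0.099,  0.   ]), array([ 0.744,  0.043, -0.   ]), array([0.626, 0.029, 0.   ]), array([ 0.748, -0.078,  0.   ])]
ribL [0.454 0.124 0.01 ]
ribR [0.542 0.095 0.01 ]
brushTL [ 0.565 -0.101  0.01 ]
brushBR [ 0.483 -0.143  0.01 ]
handle [ 0.407 -0.123  0.01 ]
bowlR [ 0.606 -0.476  0.01 ]
bowlL [0.628 0.475 0.01 ]
jar [0.422 0.436 0.01 ]
whitebowl [0.878 0.019 0.01 ]
```

drive_tool --rows '[[[0.96,-0.434,0,0,0,0,0.82],[0.96,-0.434,0,0,0,0,0.82],[0.96,-0.434,0,0,0,0,0.82],[0.96,-0.434,0,0,0,0,0.82],[0.96,-0.434,0,0,0,0,0.82],[0.96,-0.434,0,0,0,0,0.82],[0.96,-0.434,0,0,0,0,0.82],[0.96,-0.434,0,0,0,0,0.82],[0.96,-0.434,0,0,0,0,0.82],[0.96,-0.434,0,0,0,0,0.82],[0.96,-0.434,0,0,0,0,0.82],[0.96,-0.434,0,0,0,0,0.82]]]'

```text
t: 1.1
position: [0.4002, -0.3145, 0.4044]
orientation: [0.989, 0.15, -0.0, -0.0]
wrist_force: [0.4, 0.5, -0.2]
grip_width: 0.0701
gripper_force: 0.0
```

drive_tool --rows '[[[0.96,-0.434,0,0,0,0,0.82],[0.96,-0.434,0,0,0,0,0.82],[0.96,-0.434,0,0,0,0,0.82],[0.96,-0.434,0,0,0,0,0.82],[0.96,-0.434,0,0,0,0,0.82],[0,0,0.2,0,0,-1,0.82],[0,0,0.2,0,0,-1,0.82],[0,0,0.2,0,0,-1,0.82],[0,0,0.2,0,0,-1,0.82],[0,0,0.2,0,0,-1,0.82],[0,0,0.2,0,0,-1,0.82],[0,0,0.2,0,0,-1,0.82]]]'

```text
t: 2.1
position: [0.4979, -0.2281, 0.369]
orientation: [0.897, 0.442, -0.0, -0.0]
wrist_force: [-1.0, 0.6, -0.8]
grip_width: 0.0696
gripper_force: 0.0
```

drive_tool --rows '[[[0,0,0.2,0,0,-1,0.82],[0,0,0.2,0,0,-1,0.82],[0,0,0.2,0,0,-1,0.82],[0,0,0.2,0,0,-1,0.82],[0,0,0.2,0,0,-1,0.82],[0,0,0.2,0,0,-1,0.82],[0,0,0.2,0,0,-1,0.82],[0,0,0.2,0,0,-1,0.82],[0,0,0.2,0,0,-1,0.82],[0,0,0.2,0,0,-1,0.82],[0,0,0.2,0,0,-1,0.82],[0,0,0.2,0,0,-1,0.82]]]'

```text
t: 3.1
position: [0.4978, -0.2281, 0.309]
orientation: [0.556, 0.831, 0.0, -0.001]
wrist_force: [-0.3, -0.5, 0.3]
grip_width: 0.0703
gripper_force: 0.0
```

drive_tool --rows '[[[0,0,0.2,0,0,-1,0.82],[0,0,0.2,0,0,-1,0.82],[0,0,0.2,0,0,-1,0.82],[0,0,0.2,0,0,-1,0.82],[0,0,0.2,0,0,-1,0.82],[0,0,0.2,0,0,-1,0.82],[0,0,0.2,0,0,-1,0.82],[0,0,0.2,0,0,-1,0.82],[0,0,0.2,0,0,-1,0.82],[0,0,0,0,0,0,0.82],[0,0,0,0,0,0,0.82]]]'

```text
t: 4.02
position: [0.4978, -0.2281, 0.2642]
orientation: [0.199, 0.98, 0.0, -0.001]
wrist_force: [0.0, -0.0, -0.3]
grip_width: 0.0701
gripper_force: 0.0
```

Run:
```python
from h import *
from rig import readout, read_camera
S=read_camera("scene"); W=read_camera("wrist"); np.savez("w1.npz",**W)
a=cv2.resize(S["image"][150:320,150:310,::-1],None,fx=2.5,fy=2.5,interpolation=cv2.INTER_CUBIC)
b=cv2.resize(W["image"][:,:,::-1],(400,300)); b=cv2.copyMakeBorder(b,0,125,0,0,cv2.BORDER_CONSTANT)
cv2.imwrite("pics/s1.png",np.hstack([a,b]))
print(a.shape,S["xyz"],S["rotation"],W["xyz"],W["rotation"])
for z in(.09,.095,.1,.105,.11): print(z,proj(S,[.498,-.228,z]))
s=readout.get_state();print(s["moment"],s["t"])
```

```text
(425, 400, 3) [ 1.17008012 -0.50330662  0.7080292 ] [ 0.80705876  0.39849952 -0.18516656 -0.39442062] [ 0.42364336 -0.19596244  0.23257486] [0.82283429 0.5456203  0.0882934  0.13208515]
0.09 [217.91424137 262.14342481]
0.095 [217.61519695 260.28656111]
0.1 [217.31414488 258.41723127]
0.105 [217.01106488 256.53530932]
0.11 [216.70593638 254.64066761]
[-0.01163958 -0.01333084 -0.0252919 ] 4.1167
```

View pics/s1.png

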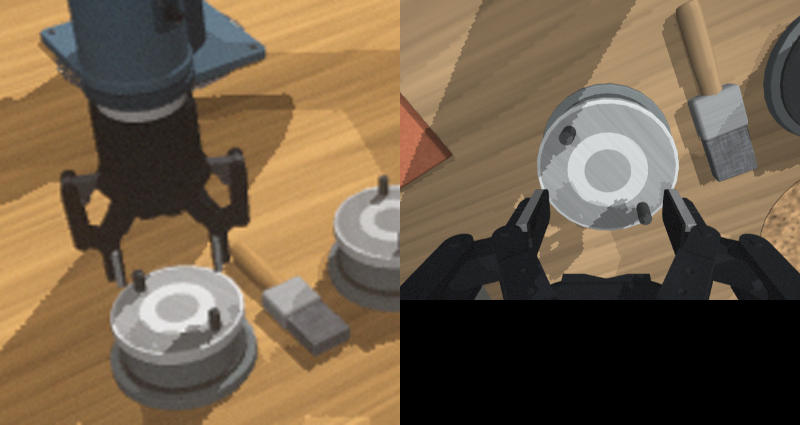

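The scene crop shows the fingertips just above the head, at scene pixels (197,265) and (239,258), which puts the tips about 0.170 m ahead of the TCP. Both fingers clear the pins, as the wrist view also shows.

drive_tool --rows '[[[0,0,0.2,0,0,0,0.82],[0,0,0.2,0,0,0,0.82],[0,0,0.2,0,0,0,0.82],[0,0,0.2,0,0,0,0.82],[0,0,0.2,0,0,0,0.82],[0,0,0.2,0,0,0,0.82],[0,0,0,0,0,0,0.82]]]'

```text
t: 4.7
position: [0.4976, -0.228, 0.2333]
orientation: [0.197, 0.98, 0.0, -0.001]
wrist_force: [-0.3, 0.2, -0.0]
grip_width: 0.0703
gripper_force: 0.0
```

drive_tool --rows '[[[0,0,0,0,0,0.7,0.82],[0,0,0,0,0,0.7,0.82],[0,0,0,0,0,0.7,0.82],[0,0,0,0,0,0.7,0.82],[0,0,0,0,0,0.7,0.82],[0,0,0,0,0,0.7,0.82],[0,0,0,0,0,0.7,0.82],[0,0,0,0,0,0.7,0.82],[0,0,0,0,0,0.7,0.82],[0,0,0,0,0,0.7,0.82],[0,0,0,0,0,0.7,0.82],[0,0,0,0,0,0.7,0.82]]]'

```text
t: 5.7
position: [0.4979, -0.2282, 0.2346]
orientation: [0.537, 0.844, 0.0, -0.0]
wrist_force: [-1.0, 0.2, 0.2]
grip_width: 0.07
gripper_force: 0.2
```

Run:
```python
from rig import readout
s=readout.get_state();print(s["t"],s["moment"],s["wrist_force"])
```

```text
5.7 [ 0.04400158  0.12740482 -0.00192818] [-1.0199308   0.18071868  0.18054042]
```

drive_tool --rows '[[[0,0,0,0,0,0.7,0.82],[0,0,0,0,0,0.7,0.82],[0,0,0,0,0,0.7,0.82],[0,0,0,0,0,0.7,0.82],[0,0,0,0,0,0.7,0.82],[0,0,0,0,0,0.7,0.82],[0,0,0,0,0,0.7,0.82],[0,0,0,0,0,0.7,0.82],[0,0,0,0,0,0.7,0.82],[0,0,0,0,0,0.7,0.82],[0,0,0,0,0,0.7,0.82],[0,0,0,0,0,0.7,0.82]]]'

```text
t: 6.7
position: [0.498, -0.2281, 0.2347]
orientation: [0.804, 0.595, 0.0, -0.0]
wrist_force: [0.0, -0.4, 0.8]
grip_width: 0.0702
gripper_force: 0.2
```

Run:
```python
from rig import readout
s=readout.get_state();print(s["t"],s["moment"],s["wrist_force"])
```

```text
6.7 [0.0316978  0.07604323 0.01306002] [ 0.02938509 -0.42632427  0.78807863]
```

drive_tool --rows '[[[0,0,0,0,0,0.7,0.82],[0,0,0,0,0,0.7,0.82],[0,0,0,0,0,0.7,0.82],[0,0,0,0,0,0.7,0.82],[0,0,0,0,0,0.7,0.82],[0,0,0,0,0,0.7,0.82],[0,0,0,0,0,0.7,0.82],[0,0,0,0,0,0.7,0.82],[0,0,0,0,0,0.7,0.82],[0,0,0,0,0,0.7,0.82],[0,0,0,0,0,0.7,0.82],[0,0,0,0,0,0.7,0.82]]]'

```text
t: 7.7
position: [0.498, -0.2283, 0.2347]
orientation: [0.963, 0.268, -0.0, 0.0]
wrist_force: [-0.2, -0.2, -1.1]
grip_width: 0.0701
gripper_force: 0.2
```

Run:
```python
from rig import readout
s=readout.get_state();print(s["t"],s["moment"],s["wrist_force"],s["qpos"])
```

```text
7.7 [-0.09014827  0.0436528   0.01293873] [-0.24061509 -0.18095979 -1.13315227] [-6.33455200e-01  4.26923237e-01  1.75164857e+00 -1.98801887e-04
  9.63044114e-01  3.95305873e-01]
```

Run:
```python
from h import *
from rig import readout, read_camera
W=read_camera("wrist"); 
cv2.imwrite("pics/w2.png",cv2.resize(W["image"][:,:,::-1],(400,300)))
```

```text
(no output)
```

View pics/w2.png

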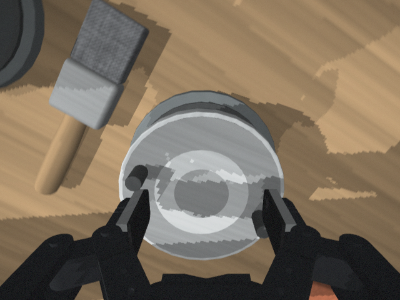

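The wrist view shows both fingers against the pins at (135,178) and (258,222). The head has turned about 100° and the moment is only 0.013 N m, so this wheel (the right one in the top view) runs free.

drive_tool --rows '[[[0,0,-0.8,0,0,0,0.82],[0,0,-0.8,0,0,0,0.82],[0,0,0,0,0,0.8,0.82],[0,0,0,0,0,0.8,0.82],[0.4725,-0.9575,0,0,0,0,0.82],[0.4725,-0.9575,0,0,0,0,0.82],[0.4725,-0.9575,0,0,0,0,0.82],[0.4725,-0.9575,0,0,0,0,0.82],[0.4725,-0.9575,0,0,0,0,0.82],[0.4725,-0.9575,0,0,0,0,0.82],[0.4725,-0.9575,0,0,0,0,0.82],[0.4725,-0.9575,0,0,0,0,0.82]]]'

```text
t: 8.75
position: [0.5093, -0.0137, 0.2749]
orientation: [0.979, 0.202, 0.0, 0.0]
wrist_force: [-0.7, -0.4, 0.2]
grip_width: 0.0698
gripper_force: 0.0
```

drive_tool --rows '[[[0,0,0,0,0,0,0.82],[0,0,0,0,0,0,0.82]]]'

```text
t: 8.92
position: [0.5092, -0.0137, 0.2748]
orientation: [0.979, 0.203, 0.0, 0.0]
wrist_force: [-0.0, -0.3, -0.1]
grip_width: 0.0701
gripper_force: 0.0
```

drive_tool --rows '[[[0,0,0.4,0,0,0,0.82],[0,0,0.4,0,0,0,0.82],[0,0,0.4,0,0,0,0.82],[0,0,0.4,0,0,0,0.82],[0,0,0,0,0,-0.8,0.82],[0,0,0,0,0,-0.8,0.82],[0,0,0,0,0,-0.8,0.82],[0,0,0,0,0,-0.8,0.82],[0,0,0,0,0,-0.8,0.82],[0,0,0,0,0,-0.8,0.82],[0,0,0,0,0,-0.8,0.82],[0,0,0,0,0,-0.8,0.82]]]'

```text
t: 9.92
position: [0.5092, -0.0157, 0.2335]
orientation: [0.886, 0.465, -0.0, -0.0]
wrist_force: [0.5, -0.8, 0.6]
grip_width: 0.0702
gripper_force: 0.2
```

```bash
cat > st.py <<'E'
from rig import readout
import numpy as np
s=readout.get_state();o=s["orientation"];print(s["t"],s["moment"].round(3),s["wrist_force"].round(2),s["position"].round(4),"psi",np.degrees(2*np.arctan2(o[1],o[0])).round(1))
E
python3 st.py
```

```text
9.9167 [ 0.026 -0.115  0.002] [ 0.5  -0.83  0.56] [ 0.5092 -0.0157  0.2335] psi 55.4
```

drive_tool --rows '[[[0,0,0,0,0,-0.8,0.82],[0,0,0,0,0,-0.8,0.82],[0,0,0,0,0,-0.8,0.82],[0,0,0,0,0,-0.8,0.82],[0,0,0,0,0,-0.8,0.82],[0,0,0,0,0,-0.8,0.82],[0,0,0,0,0,-0.8,0.82],[0,0,0,0,0,-0.8,0.82],[0,0,0,0,0,-0.8,0.82],[0,0,0,0,0,-0.8,0.82]]]'

```text
t: 10.75
position: [0.5091, -0.0156, 0.2335]
orientation: [0.673, 0.739, -0.0, -0.001]
wrist_force: [0.6, 0.9, -0.3]
grip_width: 0.0699
gripper_force: 0.2
```

```bash
python3 st.py
```

```text
10.75 [ 0.099 -0.064 -0.058] [ 0.56  0.9  -0.35] [ 0.5091 -0.0156  0.2335] psi 95.4
```

drive_tool --rows '[[[0,0,0,0,0,-0.8,0.82],[0,0,0,0,0,-0.8,0.82],[0,0,0,0,0,-0.8,0.82],[0,0,0,0,0,-0.8,0.82],[0,0,0,0,0,-0.8,0.82],[0,0,0,0,0,-0.8,0.82],[0,0,0,0,0,-0.8,0.82],[0,0,0,0,0,-0.8,0.82],[0,0,0,0,0,-0.8,0.82],[0,0,0,0,0,-0.8,0.82],[0,0,0,0,0,-0.8,0.82],[0,0,0,0,0,-0.8,0.82]]]'

```text
t: 11.75
position: [0.509, -0.0155, 0.2334]
orientation: [0.314, 0.949, 0.0, -0.001]
wrist_force: [-0.6, 0.5, 0.7]
grip_width: 0.0701
gripper_force: 0.2
```

```bash
python3 st.py
```

```text
11.75 [ 0.121 -0.02  -0.005] [-0.57  0.49  0.7 ] [ 0.509  -0.0155  0.2334] psi 143.4
```

drive_tool --rows '[[[0,0,-0.8,0,0,0,0.82],[0,0,-0.8,0,0,0,0.82],[0.907,0.981,0,0,0,0,0.82],[0.907,0.981,0,0,0,0,0.82],[0.907,0.981,0,0,0,0,0.82],[0.907,0.981,0,0,0,0,0.82],[0.907,0.981,0,0,0,0,0.82],[0.907,0.981,0,0,0,0,0.82],[0.907,0.981,0,0,0,0,0.82],[0,0,0,0,0,1,0.82],[0,0,0,0,0,1,0.82],[0,0,0,0,0,1,0.82]]]'

```text
t: 12.75
position: [0.4847, 0.2179, 0.2732]
orientation: [0.438, 0.899, -0.001, -0.001]
wrist_force: [-1.1, 1.0, 0.1]
grip_width: 0.07
gripper_force: 0.0
```

drive_tool --rows '[[[0,0,0,0,0,1,0.82],[0,0,0,0,0,1,0.82],[0,0,0,0,0,1,0.82],[0,0,0,0,0,1,0.82],[0,0,0,0,0,1,0.82],[0,0,0,0,0,1,0.82],[0,0,0,0,0,1,0.82],[0,0,0,0,0,1,0.82],[0,0,0,0,0,1,0.82],[0,0,0,0,0,1,0.82],[0,0,0,0,0,1,0.82],[0,0,0,0,0,1,0.82]]]'

```text
t: 13.75
position: [0.485, 0.2168, 0.2733]
orientation: [0.829, 0.559, -0.001, -0.0]
wrist_force: [-0.8, 0.6, -0.4]
grip_width: 0.0699
gripper_force: 0.0
```

drive_tool --rows '[[[0,0,0,0,0,1,0.82],[0,0,0,0,0,1,0.82],[0,0,0,0,0,1,0.82],[0,0,0,0,0,1,0.82],[0,0,0,0,0,1,0.82],[0,0,0,0,0,1,0.82],[0,0,0,0,0,1,0.82],[0,0,0,0,0,1,0.82],[0,0,0,0,0,1,0.82],[0,0,0,0,0,1,0.82],[0,0,0,0,0,1,0.82],[0,0,0,0,0,1,0.82]]]'

```text
t: 14.75
position: [0.485, 0.2168, 0.2733]
orientation: [0.998, 0.069, -0.001, 0.0]
wrist_force: [0.3, -0.3, -0.3]
grip_width: 0.0698
gripper_force: 0.0
```

drive_tool --rows '[[[0,0,0,0,0,1,0.82],[0,0,0,0,0,1,0.82],[0,0,0,0,0,1,0.82],[0,0,0,0,0,1,0.82],[0,0,0,0,0,1,0.82],[0,0,0,0,0,1,0.82],[0,0,0,0,0,1,0.82],[0,0,0,0,0,1,0.82],[0,0,0,0,0,1,0.82],[0,0,0,0,0,1,0.82],[0,0,0,0,0,1,0.82],[0,0,0,0,0,0.4,0.82]]]'

```text
t: 15.75
position: [0.485, 0.2168, 0.2733]
orientation: [0.91, -0.415, -0.001, 0.001]
wrist_force: [-0.6, 0.2, -1.2]
grip_width: 0.07
gripper_force: 0.0
```

```bash
python3 st.py
```

```text
15.75 [-0.063 -0.013 -0.01 ] [-0.62  0.24 -1.23] [0.485  0.2168 0.2733] psi -49.1
```

drive_tool --rows '[[[0,0,0.39,0,0,0,0.82],[0,0,0.39,0,0,0,0.82],[0,0,0.39,0,0,0,0.82],[0,0,0.39,0,0,0,0.82],[0,0,0,0,0,-0.8,0.82],[0,0,0,0,0,-0.8,0.82],[0,0,0,0,0,-0.8,0.82],[0,0,0,0,0,-0.8,0.82],[0,0,0,0,0,-0.8,0.82],[0,0,0,0,0,-0.8,0.82],[0,0,0,0,0,-0.8,0.82],[0,0,0,0,0,-0.8,0.82]]]'

```text
t: 16.75
position: [0.4843, 0.2175, 0.2343]
orientation: [0.99, -0.144, -0.001, 0.0]
wrist_force: [-1.7, -0.1, 0.6]
grip_width: 0.0703
gripper_force: 0.8
```

```bash
python3 st.py
```

```text
16.75 [ 0.16   0.211 -0.064] [-1.68 -0.09  0.61] [0.4843 0.2175 0.2343] psi -16.5
```

drive_tool --rows '[[[0,0,0,0,0,-0.8,0.82],[0,0,0,0,0,-0.8,0.82],[0,0,0,0,0,-0.8,0.82],[0,0,0,0,0,-0.8,0.82],[0,0,0,0,0,-0.8,0.82],[0,0,0,0,0,-0.8,0.82],[0,0,0,0,0,-0.8,0.82],[0,0,0,0,0,-0.8,0.82],[0,0,0,0,0,-0.8,0.82],[0,0,0,0,0,-0.8,0.82]]]'

```text
t: 17.58
position: [0.4845, 0.2176, 0.2343]
orientation: [0.979, 0.203, -0.001, -0.0]
wrist_force: [-0.7, 0.7, 0.2]
grip_width: 0.0704
gripper_force: 0.7
```

```bash
python3 st.py
```

```text
17.5833 [ 0.131  0.002 -0.037] [-0.74  0.69  0.16] [0.4845 0.2176 0.2343] psi 23.5
```

drive_tool --rows '[[[0,0,0,0,0,-1,0.82],[0,0,0,0,0,-1,0.82],[0,0,0,0,0,-1,0.82],[0,0,0,0,0,-1,0.82]]]'

```text
t: 17.92
position: [0.485, 0.2176, 0.2345]
orientation: [0.929, 0.371, -0.0, -0.0]
wrist_force: [0.8, -0.5, -0.7]
grip_width: 0.0702
gripper_force: 0.8
```

```bash
python3 st.py
```

```text
17.9167 [ 0.141 -0.176  0.024] [ 0.82 -0.5  -0.73] [0.485  0.2176 0.2345] psi 43.5
```

drive_tool --rows '[[[0,0,0,0,0,-1,0.82],[0,0,0,0,0,-1,0.82],[0,0,0,0,0,-1,0.82],[0,0,0,0,0,-1,0.82]]]'

```text
t: 18.25
position: [0.4853, 0.2176, 0.2346]
orientation: [0.85, 0.526, 0.0, -0.0]
wrist_force: [2.3, 0.7, -1.8]
grip_width: 0.0701
gripper_force: 1.1
```

```bash
python3 st.py
```

```text
18.25 [ 0.205 -0.428 -0.049] [ 2.26  0.72 -1.84] [0.4853 0.2176 0.2346] psi 63.5
```

drive_tool --rows '[[[0,0,0,0,0,-1,0.82],[0,0,0,0,0,-1,0.82],[0,0,0,0,0,-1,0.82],[0,0,0,0,0,-1,0.82]]]'

```text
t: 18.58
position: [0.4854, 0.2177, 0.2347]
orientation: [0.746, 0.666, 0.001, 0.0]
wrist_force: [2.2, 1.9, -0.1]
grip_width: 0.0702
gripper_force: 1.1
```

```bash
python3 st.py
```

```text
18.5833 [ 0.3   -0.288 -0.1  ] [ 2.17  1.94 -0.05] [0.4854 0.2177 0.2347] psi 83.5
```

drive_tool --rows '[[[0.12,0,0,0,0,0,0.82],[0.12,0,0,0,0,0,0.82],[0.12,0,0,0,0,0,0.82]]]'

```text
t: 18.83
position: [0.4853, 0.2264, 0.2348]
orientation: [0.748, 0.663, -0.001, -0.001]
wrist_force: [-2.7, -1.9, -0.2]
grip_width: 0.0701
gripper_force: 1.0
```

```bash
python3 st.py
```

```text
18.8333 [-0.268  0.28  -0.006] [-2.67 -1.89 -0.21] [0.4853 0.2264 0.2348] psi 83.1
```

drive_tool --rows '[[[0.12,0,0,0,0,0,0.82],[0.12,0,0,0,0,0,0.82]]]'

```text
t: 19.0
position: [0.4865, 0.2326, 0.2353]
orientation: [0.748, 0.664, -0.0, -0.0]
wrist_force: [0.2, -1.1, 0.2]
grip_width: 0.0703
gripper_force: 0.5
```

```bash
python3 st.py
```

```text
19.0 [-0.205 -0.049 -0.079] [ 0.21 -1.09  0.22] [0.4865 0.2326 0.2353] psi 83.2
```

drive_tool --rows '[[[0.08,0,0,0,0,0,0.82],[0,0,0,0,0,0,0.82],[0,0,0,0,0,0,0.82],[0,0,0,0,0,0,0.82]]]'

```text
t: 19.33
position: [0.4871, 0.2346, 0.2359]
orientation: [0.748, 0.664, 0.001, 0.0]
wrist_force: [0.9, -0.1, 0.4]
grip_width: 0.0702
gripper_force: 0.4
```

```bash
python3 st.py
```

```text
19.3333 [ 0.032 -0.129 -0.014] [ 0.9  -0.05  0.41] [0.4871 0.2346 0.2359] psi 83.2
```

Run:
```python
from h import *
from rig import readout, read_camera
W=read_camera("wrist"); T=read_camera("top"); np.savez("w3.npz",**W); np.savez("t3.npz",**T)
a=cv2.resize(W["image"][:,:,::-1],(400,300))
b=cv2.resize(T["image"][200:320,190:470,::-1],(400,171),interpolation=cv2.INTER_CUBIC); b=cv2.copyMakeBorder(b,0,129,0,0,cv2.BORDER_CONSTANT)
cv2.imwrite("pics/w3.png",np.hstack([a,b]))
```

```text
(no output)
```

View pics/w3.png

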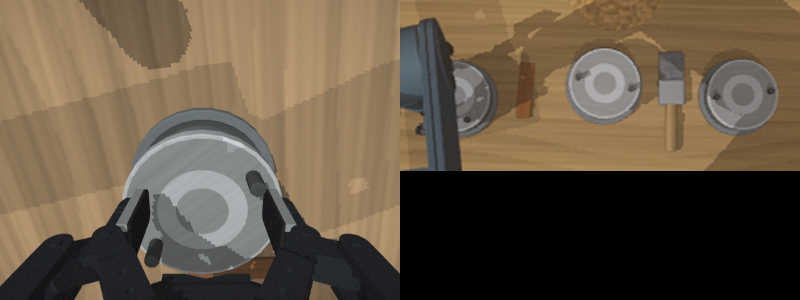

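The wrist view shows the right finger behind its pin at (255,183) and the left pin inside the other finger at (153,252). The top crop shows the other two heads turned and their wheels in place. The turning moment on this wheel is unclear, so I'll shut the fingers and push one pin straight along its tangent.

drive_tool --rows '[[[0,0,-0.8,0,0,0,0.82],[0,0,-0.8,0,0,0,0.82],[0,0,0,0,0,-1,0],[0,0,0,0,0,-1,0],[0,0,0,0,0,-1,0],[0,0,0,0,0,-1,0],[0,0,0,0,0,-1,0],[0,0,0,0,0,-1,0],[0,0,0,0,0,-1,0],[0,0,0,0,0,-1,0],[0,0,0,0,0,-1,0],[0,0,0,0,0,-1,0]]]'

```text
t: 20.43
position: [0.4867, 0.2343, 0.2757]
orientation: [0.395, 0.919, -0.0, -0.0]
wrist_force: [-0.4, 1.1, -0.1]
grip_width: 0.0003
gripper_force: 0.0
```

drive_tool --rows '[[[0,0,0,0,0,-0.4,0],[-0.91,0.53,0,0,0,0,0],[-0.91,0.53,0,0,0,0,0],[0,0,0,0,0,0,0]]]'

```text
t: 20.77
position: [0.5416, 0.22, 0.2763]
orientation: [0.382, 0.924, 0.001, 0.002]
wrist_force: [1.1, -0.1, -0.1]
grip_width: 0.0001
gripper_force: 0.0
```

```bash
python3 st.py
```

```text
20.7667 [-0.013 -0.052  0.009] [ 1.15 -0.13 -0.12] [0.5416 0.22   0.2763] psi 135.1
```

drive_tool --rows '[[[0,0,0.39,0,0,0,0],[0,0,0.39,0,0,0,0],[0,0,0.39,0,0,0,0],[0,0,0.39,0,0,0,0],[0,0,0,0,0,0,0]]]'

```text
t: 21.18
position: [0.5361, 0.2212, 0.2337]
orientation: [0.381, 0.925, -0.001, -0.002]
wrist_force: [-0.6, -0.4, -0.3]
grip_width: -0.0001
gripper_force: 0.0
```

drive_tool --rows '[[[0.1,0,0,0,0,0,0],[0.1,0,0,0,0,0,0],[0.1,0,0,0,0,0,0],[0.1,0,0,0,0,0,0],[0.1,0,0,0,0,0,0],[0.1,0,0,0,0,0,0],[0.1,0,0,0,0,0,0]]]'

```text
t: 21.77
position: [0.5258, 0.2338, 0.2373]
orientation: [0.381, 0.925, 0.001, 0.001]
wrist_force: [2.0, -0.1, -0.3]
grip_width: -0.0
gripper_force: 0.8
```

```bash
python3 st.py
```

```text
21.7667 [-0.096 -0.352 -0.061] [ 2.01 -0.11 -0.35] [0.5258 0.2338 0.2373] psi 135.2
```

drive_tool --rows '[[[0.1,0,0,0,0,0,0],[0.1,0,0,0,0,0,0]]]'

```text
t: 21.93
position: [0.522, 0.2372, 0.237]
orientation: [0.381, 0.925, 0.0, 0.0]
wrist_force: [1.6, -0.3, 0.4]
grip_width: 0.0003
gripper_force: 0.7
```

drive_tool --rows '[[[0.1,0,0,0,0,0,0],[0.1,0,0,0,0,0,0]]]'

```text
t: 22.1
position: [0.5182, 0.2407, 0.2368]
orientation: [0.381, 0.925, 0.0, 0.0]
wrist_force: [1.7, -0.4, 1.2]
grip_width: -0.0001
gripper_force: 0.6
```

```bash
python3 st.py
```

```text
22.1 [-0.069 -0.221 -0.015] [ 1.69 -0.41  1.22] [0.5182 0.2407 0.2368] psi 135.2
```

drive_tool --rows '[[[0.04,0,0,0,0,0,0],[0.04,0,0,0,0,0,0],[0.04,0,0,0,0,0,0],[0.04,0,0,0,0,0,0]]]'

```text
t: 22.43
position: [0.5153, 0.2433, 0.2366]
orientation: [0.381, 0.925, -0.0, -0.0]
wrist_force: [1.5, -0.9, 1.8]
grip_width: 0.0001
gripper_force: 0.6
```

```bash
python3 st.py
```

```text
22.4333 [-0.21  -0.092 -0.049] [ 1.51 -0.94  1.78] [0.5153 0.2433 0.2366] psi 135.2
```

drive_tool --rows '[[[0,0,0,0,0,0,0],[0,0,0,0,0,0,0],[0,0,0,0,0,0,0]]]'

```text
t: 22.68
position: [0.5153, 0.2434, 0.2365]
orientation: [0.381, 0.925, -0.0, -0.0]
wrist_force: [0.2, -0.8, 0.1]
grip_width: -0.0001
gripper_force: 0.1
```

```bash
python3 st.py
python3 - <<'E'
from h import *
from rig import read_camera
T=read_camera("top"); np.savez("t4.npz",**T)
for p in[(334,258),(430.5,266)]: print(blobs(T["image"],p,24,95,4,200))
m=np.load("t4.npz")["image"]
b=cv2.resize(m[200:320,190:470,::-1],None,fx=2.8,fy=2.8,interpolation=cv2.INTER_CUBIC); cv2.imwrite("pics/t4.png",b)
E
```

```text
22.6833 [-0.089 -0.053  0.036] [ 0.18 -0.8   0.14] [0.5153 0.2434 0.2365] psi 135.2
[([314.5, 253.5], 14), ([351.6, 261.6], 15)]Traceback (most recent call last):
  File "<stdin>", line 4, in <module>
  File "h.py", line 14, in blobs
    g=img.max(2).astype(np.uint8); m=np.zeros_like(g); cv2.circle(m,ctr,r,255,-1)
                                                       ~~~~~~~~~~^^^^^^^^^^^^^^^^
cv2.error: OpenCV(4.12.0) :-1: error: (-5:Bad argument) in function 'circle'
> Overload resolution failed:
>  - Can't parse 'center'. Sequence item with index 0 has a wrong type
>  - Can't parse 'center'. Sequence item with index 0 has a wrong type
```

drive_tool --rows '[[[0,0,-0.8,0,0,0,0],[0,0,-0.8,0,0,0,0],[-0.983,-0.777,0,0,0,0,0],[-0.983,-0.777,0,0,0,0,0],[-0.983,-0.777,0,0,0,0,0],[-0.983,-0.777,0,0,0,0,0],[-0.983,-0.777,0,0,0,0,0],[-0.983,-0.777,0,0,0,0,0],[-0.983,-0.777,0,0,0,0,0],[0,0,0,0,0,-1,0],[0,0,0,0,0,-1,0],[0,0,0,0,0,-1,0]]]'

```text
t: 23.73
position: [0.5418, 0.0247, 0.2765]
orientation: [0.256, 0.967, 0.0, -0.0]
wrist_force: [0.9, 0.6, 0.1]
grip_width: 0.0
gripper_force: 0.0
```

drive_tool --rows '[[[0,0,0,0,0,-1,0],[0,0,0,0,0,-1,0],[0,0,0,0,0,-1,0],[0,0,0,0,0,-1,0],[0,0,0,0,0,-1,0],[0,0,0,0,0,-1,0]]]'

```text
t: 24.23
position: [0.5417, 0.0257, 0.2765]
orientation: [-0.004, 1.0, 0.0, -0.0]
wrist_force: [0.1, 0.5, -0.3]
grip_width: 0.0003
gripper_force: 0.0
```

```bash
python3 st.py;  python3 - <<'E'
from h import *
from rig import read_camera
T=read_camera("top"); np.savez("t4.npz",**T)
print(blobs(T["image"],(430,266),24,95,4,200),blobs(T["image"],(228,268),24,95,4,200))
b=cv2.resize(T["image"][200:320,190:470,::-1],None,fx=2.8,fy=2.8,interpolation=cv2.INTER_CUBIC); cv2.imwrite("pics/t4.png",b)
E
```

```text
24.2333 [-0.011  0.016  0.002] [ 0.1   0.53 -0.3 ] [0.5417 0.0257 0.2765] psi 180.5
[([449.6, 263.4], 23), ([411.4, 267.4], 17)] [([211.4, 256.8], 20), ([244.7, 276.5], 30)]
```

View pics/t4.png

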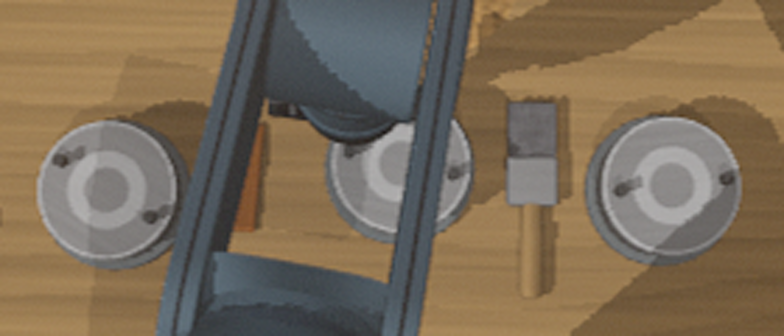

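In the top crop the left wheel's pins are at (211.4,256.8)/(244.7,276.5), about 59°. The right wheel's pins are at (411.4,267.4)/(449.6,263.4). All the wheels are still in place. Now the same push on the middle wheel.

drive_tool --rows '[[[0,0,0.39,0,0,0,0],[0,0,0.39,0,0,0,0],[0,0,0.39,0,0,0,0],[0,0,0.39,0,0,0,0],[0,0,0,0,0,0,0]]]'

```text
t: 24.7
position: [0.5408, 0.0258, 0.2348]
orientation: [-0.002, 1.0, 0.0, -0.003]
wrist_force: [-0.4, 0.8, -0.6]
grip_width: -0.0
gripper_force: 0.0
```

drive_tool --rows '[[[0.1,0,0,0,0,0,0],[0.1,0,0,0,0,0,0],[0.1,0,0,0,0,0,0],[0.1,0,0,0,0,0,0],[0.1,0,0,0,0,0,0],[0.1,0,0,0,0,0,0],[0.1,0,0,0,0,0,0]]]'

```text
t: 25.28
position: [0.5242, 0.0256, 0.238]
orientation: [-0.002, 1.0, -0.0, 0.0]
wrist_force: [0.4, 0.1, -0.0]
grip_width: 0.0001
gripper_force: 0.2
```

```bash
python3 st.py
```

```text
25.2833 [ 0.037 -0.041  0.001] [ 0.38  0.1  -0.04] [0.5242 0.0256 0.238 ] psi 180.2
```

drive_tool --rows '[[[0.1,0,0,0,0,0,0],[0.1,0,0,0,0,0,0]]]'

```text
t: 25.45
position: [0.5191, 0.0256, 0.2379]
orientation: [-0.002, 1.0, -0.0, 0.0]
wrist_force: [0.1, -0.2, -0.5]
grip_width: 0.0001
gripper_force: 0.2
```

drive_tool --rows '[[[0.1,0,0,0,0,0,0],[0.1,0,0,0,0,0,0]]]'

```text
t: 25.62
position: [0.5142, 0.0255, 0.2377]
orientation: [-0.002, 1.0, -0.0, 0.0]
wrist_force: [-0.3, -0.3, -0.9]
grip_width: 0.0004
gripper_force: 0.2
```

```bash
python3 st.py
```

```text
25.6167 [-0.059 -0.038  0.008] [-0.26 -0.31 -0.85] [0.5142 0.0255 0.2377] psi 180.2
```

The same push on the middle wheel gave about 0.2 N, with pad force 0.2. The left wheel gave 1.5–2 N, with pad force 0.6–1.1, and the force faded when the push paused. So the left wheel drags. I'll go behind it for the slide.

drive_tool --rows '[[[0,0,-0.8,0,0,0,0],[0,0,-0.8,0,0,0,0],[0.564,0.9575,0,0,0,0,0.6],[0.564,0.9575,0,0,0,0,0.6],[0.564,0.9575,0,0,0,0,0.6],[0.564,0.9575,0,0,0,0,0.6],[0.564,0.9575,0,0,0,0,0.6],[0.564,0.9575,0,0,0,0,0.6],[0.564,0.9575,0,0,0,0,0.6],[0.564,0.9575,0,0,0,0,0.6],[0,0,0,0,0,0,0.6],[0,0,0,0,0,0,0.6]]]'

```text
t: 26.62
position: [0.3998, 0.2175, 0.2777]
orientation: [-0.004, 1.0, -0.0, -0.0]
wrist_force: [-0.2, 0.5, 0.5]
grip_width: 0.0511
gripper_force: 0.0
```

drive_tool --rows '[[[0,0,0.4,0,0,0,0.6],[0,0,0.4,0,0,0,0.6],[0,0,0.4,0,0,0,0.6],[0,0,0.4,0,0,0,0.6],[0,0,0.4,0,0,0,0.6],[0,0,0.4,0,0,0,0.6],[0,0,0.4,0,0,0,0.6],[0,0,0.4,0,0,0,0.6],[0,0,0.2,0,0,0,0.6],[0,0,0,0,0,0,0.6],[0,0,0,0,0,0,0.6]]]'

```text
t: 27.53
position: [0.4012, 0.2161, 0.1927]
orientation: [-0.002, 1.0, -0.0, -0.0]
wrist_force: [0.6, 0.2, 0.2]
grip_width: 0.0512
gripper_force: 0.0
```

drive_tool --rows '[[[0,0,0.05,0,0,0,0.6],[0,0,0.05,0,0,0,0.6],[0,0,0.05,0,0,0,0.6],[0,0,0.05,0,0,0,0.6],[0,0,0.05,0,0,0,0.6],[0,0,0,0,0,0,0.6]]]'

```text
t: 28.03
position: [0.4007, 0.2166, 0.1863]
orientation: [-0.002, 1.0, -0.0, -0.0]
wrist_force: [-0.0, -0.8, 0.5]
grip_width: 0.0513
gripper_force: 0.0
```

drive_tool --rows '[[[0,0,0.05,0,0,0,0.6],[0,0,0.05,0,0,0,0.6],[0,0,0,0,0,0,0.6]]]'

```text
t: 28.28
position: [0.4007, 0.2166, 0.1837]
orientation: [-0.002, 1.0, -0.0, -0.0]
wrist_force: [-0.5, 0.4, 0.4]
grip_width: 0.0509
gripper_force: 0.0
```

drive_tool --rows '[[[0,0,0.06,0,0,0,0.6],[0,0,0.06,0,0,0,0.6],[0,0,0.06,0,0,0,0.6],[0,0,0.06,0,0,0,0.6],[0,0,0.04,0,0,0,0.6],[0,0,0,0,0,0,0.6]]]'

```text
t: 28.78
position: [0.4007, 0.2166, 0.1767]
orientation: [-0.002, 1.0, -0.0, -0.0]
wrist_force: [-0.7, -0.5, -0.3]
grip_width: 0.0516
gripper_force: 0.0
```

drive_tool --rows '[[[0,0,0.04,0,0,0,0.6],[0,0,0.04,0,0,0,0.6],[0,0,0,0,0,0,0.6]]]'

```text
t: 29.03
position: [0.4008, 0.2166, 0.1748]
orientation: [-0.002, 1.0, -0.0, -0.0]
wrist_force: [0.9, -1.3, 0.3]
grip_width: 0.0515
gripper_force: 0.0
```

drive_tool --rows '[[[0,0,0.04,0,0,0,0.6],[0,0,0.04,0,0,0,0.6],[0,0,0,0,0,0,0.6]]]'

```text
t: 29.28
position: [0.4007, 0.2166, 0.1728]
orientation: [-0.002, 1.0, -0.0, -0.0]
wrist_force: [-0.4, -0.1, -0.4]
grip_width: 0.0513
gripper_force: 0.0
```

drive_tool --rows '[[[0,0,0.04,0,0,0,0.6],[0,0,0.04,0,0,0,0.6],[0,0,0,0,0,0,0.6]]]'

```text
t: 29.53
position: [0.4007, 0.2166, 0.1708]
orientation: [-0.002, 1.0, -0.0, -0.0]
wrist_force: [-0.3, -0.2, 0.3]
grip_width: 0.0515
gripper_force: 0.0
```

No table contact down to a TCP height of 0.1708 m, so at this opening the tips are at most that far ahead. I'll raise slightly, back off, and tilt by 8° so the gripper body leans away from the pins.

drive_tool --rows '[[[0.32,0,-0.03,0,0,0,0.6],[0.32,0,-0.03,0,0,0,0.6],[0,0,0,0,-0.4,0,0.6],[0,0,0,0,-0.4,0,0.6],[0,0,0,0,-0.4,0,0.6],[0,0,0,0,-0.4,0,0.6],[0,0,0,0,0,0,0.6],[0,0,0,0,0,0,0.6]]]'

```text
t: 30.2
position: [0.3838, 0.2166, 0.1725]
orientation: [-0.002, 0.998, 0.0, 0.069]
wrist_force: [0.6, 0.3, 0.8]
grip_width: 0.0515
gripper_force: 0.0
```

```bash
python3 st.py
python3 - <<'E'
from h import *
from rig import readout
s=readout.get_state();print(R.from_quat(s["orientation"]).as_matrix().round(3))
E
```

```text
30.2 [0.033 0.107 0.035] [0.59 0.33 0.81] [0.3838 0.2166 0.1725] psi 180.3
[[-0.99  -0.005  0.138]
 [-0.005  1.     0.   ]
 [-0.138 -0.    -0.99 ]]
```

drive_tool --rows '[[[-0.119,0,0.017,0,0,0,0.6],[-0.119,0,0.017,0,0,0,0.6],[-0.119,0,0.017,0,0,0,0.6],[-0.119,0,0.017,0,0,0,0.6],[-0.119,0,0.017,0,0,0,0.6],[-0.119,0,0.017,0,0,0,0.6]]]'

```text
t: 30.7
position: [0.4002, 0.2165, 0.1714]
orientation: [-0.002, 0.998, -0.001, 0.066]
wrist_force: [-10.8, 2.4, 3.7]
grip_width: 0.0513
gripper_force: 5.0
```

drive_tool --rows '[[[-0.158,0,0.022,0,0,0,0.6],[-0.158,0,0.022,0,0,0,0.6],[-0.158,0,0.022,0,0,0,0.6],[-0.158,0,0.022,0,0,0,0.6],[-0.158,0,0.022,0,0,0,0.6],[-0.158,0,0.022,0,0,0,0.6]]]'

```text
t: 31.2
position: [0.4234, 0.2163, 0.1711]
orientation: [-0.002, 0.998, -0.001, 0.064]
wrist_force: [-12.1, 0.7, 6.4]
grip_width: 0.0511
gripper_force: 6.3
```

```bash
python3 st.py
python3 - <<'E'
from h import *
from rig import read_camera
S=read_camera("scene")
b=cv2.resize(S["image"][120:270,280:480,::-1],None,fx=3,fy=3,interpolation=cv2.INTER_CUBIC); cv2.imwrite("pics/s5.png",b)
E
```

```text
31.2 [0.049 1.846 0.027] [-12.11   0.75   6.44] [0.4234 0.2163 0.1711] psi 180.2
```

View pics/s5.png

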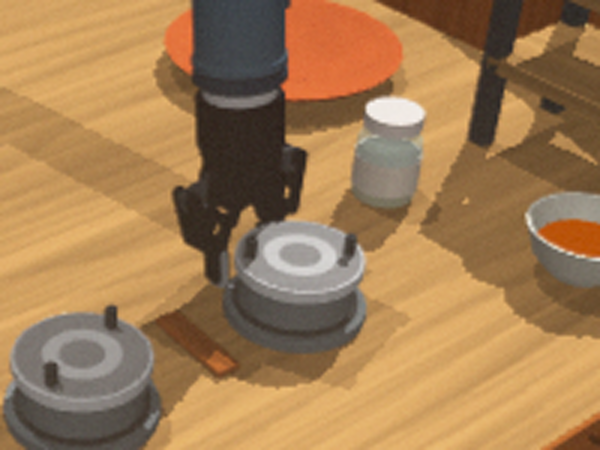

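The scene view shows the dragging wheel upright with both fingers low behind its foot, clear of the pins, and the rib untouched. The push force is 12 N.

drive_tool --rows '[[[-0.158,0,0.002,0,0,0,0.6],[-0.158,0,0.002,0,0,0,0.6],[-0.158,0,0.022,0,0,0,0.6],[-0.158,0,0.022,0,0,0,0.6],[-0.158,0,0.022,0,0,0,0.6],[-0.158,0,0.022,0,0,0,0.6],[-0.158,0,0.022,0,0,0,0.6],[-0.158,0,0.022,0,0,0,0.6],[-0.158,0,0.022,0,0,0,0.6],[-0.158,0,0.022,0,0,0,0.6]]]'

```text
t: 32.08
position: [0.4669, 0.2169, 0.1735]
orientation: [-0.002, 0.998, 0.0, 0.07]
wrist_force: [-3.1, 0.5, -4.3]
grip_width: 0.0511
gripper_force: 2.3
```

drive_tool --rows '[[[-0.158,0,0.022,0,0,0,0.6],[-0.158,0,0.022,0,0,0,0.6],[-0.158,0,0.022,0,0,0,0.6],[-0.158,0,0.022,0,0,0,0.6],[-0.158,0,0.022,0,0,0,0.6],[-0.158,0,0.022,0,0,0,0.6],[-0.158,0,0.022,0,0,0,0.6],[-0.158,0,0.022,0,0,0,0.6],[-0.1,0,0.014,0,0,0,0.6]]]'

```text
t: 32.83
position: [0.5015, 0.217, 0.1737]
orientation: [-0.002, 0.998, 0.0, 0.07]
wrist_force: [-9.8, 0.9, 3.8]
grip_width: 0.0513
gripper_force: 4.8
```

drive_tool --rows '[[[0.396,0,-0.056,0,0,0,0.6],[0.396,0,-0.056,0,0,0,0.6],[0.99,0,-0.139,0,0,0,0.6],[0.99,0,-0.139,0,0,0,0.6],[-0.139,0,-0.99,0,0,0,0.6],[-0.139,0,-0.99,0,0,0,0.6],[-0.139,0,-0.99,0,0,0,0.6],[-0.139,0,-0.99,0,0,0,0.6],[0,0,0,0,0,0,0.6]]]'

```text
t: 33.58
position: [0.4326, 0.2175, 0.2791]
orientation: [-0.002, 0.997, 0.002, 0.076]
wrist_force: [0.6, 1.2, 0.3]
grip_width: 0.0513
gripper_force: 0.0
```

```bash
python3 st.py
python3 - <<'E'
from h import *
from rig import read_camera
T=read_camera("top"); np.savez("t6.npz",**T)
b=cv2.resize(T["image"][140:310,190:460,::-1],None,fx=2.9,fy=2.9,interpolation=cv2.INTER_CUBIC); cv2.imwrite("pics/t6.png",b)
E
```

```text
33.5833 [ 0.038  0.095 -0.009] [0.57 1.25 0.29] [0.4326 0.2175 0.2791] psi 180.3
```

View pics/t6.png

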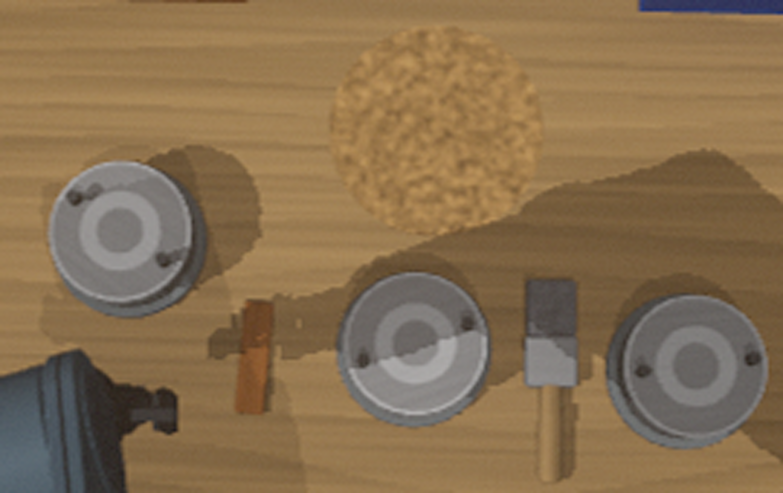

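The top crop shows the wheel moved forward. Its pins are at (215.9,207.9) and (246.9,229.3) in the full image, the mat is at (340.5,185), and the other wheels and bystanders are undisturbed.

Run:
```python
from h import *
T=dict(np.load("t6.npz"))
b=blobs(T["image"],(231,219),24,95,4,200);print(b)
P=np.array([plane(T,p,.074) for p in[(215.9,207.9),(246.9,229.3)]]);c=P.mean(0);print(P,c)
M=np.array([.6855,-.0285]); 
for c in(c[:2],c[:2]+[.003,.001]):
    d=M-c;print(c,d,np.linalg.norm(d),np.degrees(np.arctan2(d[1],d[0])))
# mat centre from texture mask
hsv=cv2.cvtColor(T["image"],cv2.COLOR_RGB2HSV)
```

```text
[([217.0, 207.6], 29), ([247.3, 228.9], 31)]
[[0.61189165 0.24781485 0.074     ]
 [0.56573367 0.1777576  0.074     ]] [0.58881266 0.21278622 0.074     ]
[0.58881266 0.21278622] [ 0.09668734 -0.24128622] 0.25993746098221454 -68.16321606999489
[0.59181266 0.21378622] [ 0.09368734 -0.24228622] 0.25976899746284277 -68.85948989690323
```

drive_tool --rows '[[[0,0,0,0,0.8,0,0.6],[0,0,0,0,0.8,0,0.6],[0,0,0,0,0,1,0.6],[0,0,0,0,0,1,0.6],[0,0,0,0,0,1,0.6],[0,0,0,0,0,1,0.6],[0,0,0,0,0,1,0.6],[0,0,0,0,0,1,0.6],[0,0,0,0,0,1,0.6],[0,0,0,0,0,1,0.6],[0,0,0,0,0,1,0.6],[0,0,0,0,0,1,0.6]]]'

```text
t: 34.63
position: [0.4305, 0.2167, 0.2728]
orientation: [0.423, 0.906, -0.0, 0.0]
wrist_force: [1.0, -0.5, -0.3]
grip_width: 0.051
gripper_force: 0.0
```

drive_tool --rows '[[[0,0,0,0,0,1,0.6],[0,0,0,0,0,1,0.6],[0,0,0,0,0,1,0.6],[0,0,0,0,0,0.8,0.6],[0.312,0.977,0,0,0,0,0.6],[0.312,0.977,0,0,0,0,0.6],[0.312,0.977,0,0,0,0,0.6],[0.312,0.977,0,0,0,0,0.6],[0.312,0.977,0,0,0,0,0.6],[0.312,0.977,0,0,0,0,0.6],[0,0,0,0,-0.8,0,0.6],[0,0,0,0,-0.8,0,0.6]]]'

```text
t: 35.63
position: [0.5515, 0.3137, 0.2723]
orientation: [0.563, 0.823, -0.04, 0.059]
wrist_force: [-1.2, 0.1, -0.0]
grip_width: 0.0512
gripper_force: 0.0
```

drive_tool --rows '[[[0,0,0,0,0,0,0.6],[0,0,0,0,0,0,0.6]]]'

```text
t: 35.8
position: [0.5499, 0.314, 0.2725]
orientation: [0.563, 0.824, -0.039, 0.057]
wrist_force: [-0.5, 0.3, -0.7]
grip_width: 0.051
gripper_force: 0.0
```

```bash
python3 st.py
python3 - <<'E'
from h import *
from rig import readout
s=readout.get_state();m=R.from_quat(s["orientation"]).as_matrix();print(m.round(3)); p=s["position"][:2]; c=np.array([.591,.2155]); d=np.array([.3616,-.9323])
print("along",(c-p)@d,"lat",np.cross(d,c-p))
E
```

```text
35.8 [ 0.096 -0.016 -0.008] [-0.51  0.29 -0.67] [0.5499 0.314  0.2725] psi 111.3
[[-0.36   0.932  0.049]
 [ 0.923  0.364 -0.128]
 [-0.137 -0.001 -0.991]]
along 0.10666845833952199 lat 0.002731066432902017<stdin>:4: DeprecationWarning: Arrays of 2-dimensional vectors are deprecated. Use arrays of 3-dimensional vectors instead. (deprecated in NumPy 2.0)
```

drive_tool --rows '[[[0.056,0.1,0.396,0,0,0,0.6],[0.056,0,0.396,0,0,0,0.6],[0.056,0,0.396,0,0,0,0.6],[0.056,0,0.396,0,0,0,0.6],[0.056,0,0.396,0,0,0,0.6],[0.056,0,0.396,0,0,0,0.6],[0.056,0,0.396,0,0,0,0.6],[0.056,0,0.396,0,0,0,0.6],[0.028,0,0.198,0,0,0,0.6],[0.014,0,0.1,0,0,0,0.6],[0.014,0,0.1,0,0,0,0.6],[0,0,0,0,0,0,0.6]]]'

```text
t: 36.8
position: [0.5529, 0.3144, 0.1832]
orientation: [0.563, 0.823, -0.039, 0.058]
wrist_force: [0.7, -1.0, -0.6]
grip_width: 0.0511
gripper_force: 0.0
```

```bash
python3 st.py
```

```text
36.8 [0.058 0.093 0.01 ] [ 0.69 -0.96 -0.58] [0.5529 0.3144 0.1832] psi 111.2
```

drive_tool --rows '[[[0.014,0,0.1,0,0,0,0.6],[0.014,0,0.1,0,0,0,0.6],[0.014,0,0.1,0,0,0,0.6],[0.014,0,0.09,0,0,0,0.6],[0,0,0,0,0,0,0.6],[-0.119,0,0.017,0,0,0,0.6],[-0.119,0,0.017,0,0,0,0.6],[-0.119,0,0.017,0,0,0,0.6],[-0.119,0,0.017,0,0,0,0.6],[-0.119,0,0.017,0,0,0,0.6]]]'

```text
t: 37.63
position: [0.5584, 0.3003, 0.1737]
orientation: [0.564, 0.823, -0.039, 0.057]
wrist_force: [-3.5, 8.1, 0.8]
grip_width: 0.0514
gripper_force: 3.4
```

drive_tool --rows '[[[-0.119,0,0.017,0,0,0,0.6],[-0.119,0,0.017,0,0,0,0.6],[-0.158,0,0.022,0,0,0,0.6],[-0.158,0,0.022,0,0,0,0.6],[-0.158,0,0.022,0,0,0,0.6],[-0.158,0,0.022,0,0,0,0.6],[-0.158,0,0.022,0,0,0,0.6],[-0.158,0,0.022,0,0,0,0.6]]]'

```text
t: 38.3
position: [0.5687, 0.2736, 0.1738]
orientation: [0.564, 0.823, -0.038, 0.057]
wrist_force: [-2.3, 7.6, 1.2]
grip_width: 0.051
gripper_force: 3.1
```

```bash
python3 st.py
python3 - <<'E'
from h import *
from rig import read_camera
T=read_camera("top"); np.savez("t7.npz",**T)
b=blobs(T["image"],(240,212),40,90,8,60);print(b)
E
```

```text
38.3 [1.203 0.439 0.007] [-2.29  7.59  1.21] [0.5687 0.2736 0.1738] psi 111.2
[([227.2, 203.6], 32), ([271.4, 221.0], 9), ([257.9, 224.9], 19)]
```

drive_tool --rows '[[[-0.198,0,0.028,0,0,0,0.6],[-0.198,0,0.028,0,0,0,0.6],[-0.198,0,0.028,0,0,0,0.6],[-0.198,0,0.028,0,0,0,0.6],[-0.198,0,0.028,0,0,0,0.6],[-0.198,0,0.028,0,0,0,0.6],[-0.198,0,0.028,0,0,0,0.6],[-0.198,0,0.028,0,0,0,0.6],[-0.198,0,0.028,0,0,0,0.6],[-0.198,0,0.028,0,0,0,0.6],[-0.198,0,0.028,0,0,0,0.6],[-0.198,0,0.028,0,0,0,0.6]]]'

```text
t: 39.35
position: [0.5903, 0.2177, 0.1737]
orientation: [0.564, 0.823, -0.038, 0.057]
wrist_force: [-2.7, 7.0, 1.9]
grip_width: 0.0512
gripper_force: 3.4
```

drive_tool --rows '[[[-0.198,0,0.028,0,0,0,0.6],[-0.198,0,0.028,0,0,0,0.6],[-0.198,0,0.028,0,0,0,0.6],[-0.198,0,0.028,0,0,0,0.6],[-0.198,0,0.028,0,0,0,0.6],[-0.198,0,0.028,0,0,0,0.6],[-0.198,0,0.028,0,0,0,0.6],[-0.198,0,0.028,0,0,0,0.6],[-0.198,0,0.028,0,0,0,0.6],[-0.198,0,0.028,0,0,0,0.6],[-0.198,0,0.028,0,0,0,0.6],[-0.198,0,0.028,0,0,0,0.6]]]'

```text
t: 40.35
position: [0.612, 0.162, 0.1736]
orientation: [0.564, 0.823, -0.039, 0.056]
wrist_force: [-2.0, 8.9, 2.0]
grip_width: 0.0512
gripper_force: 3.6
```

```bash
python3 st.py
```

```text
40.35 [ 1.292  0.522 -0.006] [-2.03  8.9   2.02] [0.612  0.162  0.1736] psi 111.2
```

drive_tool --rows '[[[-0.198,0,0.028,0,0,0,0.6],[-0.198,0,0.028,0,0,0,0.6],[-0.198,0,0.028,0,0,0,0.6],[-0.198,0,0.028,0,0,0,0.6],[-0.198,0,0.028,0,0,0,0.6],[-0.198,0,0.028,0,0,0,0.6],[-0.198,0,0.028,0,0,0,0.6],[-0.198,0,0.028,0,0,0,0.6],[-0.198,0,0.028,0,0,0,0.6],[-0.198,0,0.028,0,0,0,0.6],[-0.198,0,0.028,0,0,0,0.6],[-0.198,0,0.028,0,0,0,0.6]]]'

```text
t: 41.35
position: [0.6336, 0.1062, 0.1736]
orientation: [0.563, 0.823, -0.039, 0.056]
wrist_force: [-4.4, 9.0, 3.6]
grip_width: 0.0514
gripper_force: 3.9
```

drive_tool --rows '[[[-0.198,0,0.028,0,0,0,0.6],[-0.198,0,0.028,0,0,0,0.6],[-0.198,0,0.028,0,0,0,0.6],[-0.198,0,0.028,0,0,0,0.6],[-0.198,0,0.028,0,0,0,0.6],[-0.198,0,0.028,0,0,0,0.6],[-0.198,0,0.028,0,0,0,0.6],[0,0,0,0,0,0,0.6]]]'

```text
t: 42.02
position: [0.6466, 0.0728, 0.1735]
orientation: [0.564, 0.823, -0.039, 0.057]
wrist_force: [-2.6, 6.3, 2.0]
grip_width: 0.0512
gripper_force: 2.7
```

```bash
python3 st.py
python3 - <<'E'
from h import *
from rig import read_camera
T=read_camera("top"); np.savez("t8.npz",**T)
T=dict(T); b=blobs(T["image"],(338,188),28,85,8,60);print(b,[plane(T,p,.074).round(4) for p,_ in b])
E
```

```text
42.0167 [1.031 0.315 0.04 ] [-2.61  6.29  1.96] [0.6466 0.0728 0.1735] psi 111.2
[([318.6, 171.2], 20)] [array([0.6996, 0.023 , 0.074 ])]
```

drive_tool --rows '[[[-0.158,0,0.022,0,0,0,0.6],[-0.158,0,0.022,0,0,0,0.6],[-0.158,0,0.022,0,0,0,0.6],[-0.158,0,0.022,0,0,0,0.6],[-0.06,0,0.008,0,0,0,0.6],[0,0,0,0,0,0,0.6],[0.2,0,-0.028,0,0,0,0.6],[0.4,0,-0.056,0,0,0,0.6],[0.4,0,-0.056,0,0,0,0.6],[0.99,0,-0.139,0,0,0,0.6],[0.99,0,-0.139,0,0,0,0.6]]]'

```text
t: 42.98
position: [0.6258, 0.1264, 0.1735]
orientation: [0.564, 0.823, -0.039, 0.058]
wrist_force: [0.5, 0.4, 0.1]
grip_width: 0.0513
gripper_force: 0.0
```

drive_tool --rows '[[[-0.139,0,-0.99,0,0,0,0.6],[-0.139,0,-0.99,0,0,0,0.6],[-0.139,0,-0.99,0,0,0,0.6],[-0.139,0,-0.99,0,0,0,0.6],[-0.139,0,-0.99,0,0,0,0.6],[-0.139,0,-0.99,0,0,0,0.6],[0.99,0,-0.139,0,0,0,0.6],[0.99,0,-0.139,0,0,0,0.6],[0.99,0,-0.139,0,0,0,0.6],[0.99,0,-0.139,0,0,0,0.6],[0,0,0,0,0,0,0.6]]]'

```text
t: 43.9
position: [0.5875, 0.2235, 0.3234]
orientation: [0.562, 0.824, -0.039, 0.057]
wrist_force: [-0.1, 0.6, -0.3]
grip_width: 0.0511
gripper_force: 0.0
```

```bash
python3 st.py
python3 - <<'E'
from h import *
from rig import read_camera
T=dict(read_camera("top")); S=dict(read_camera("scene")); np.savez("t9.npz",**T)
for p in[(340,183),(333,258),(430,266)]:
    b=blobs(T["image"],p,26,85,6,60);print(b,[plane(T,q,.074).round(4) for q,_ in b])
b=cv2.resize(T["image"][120:310,190:480,::-1],None,fx=1.6,fy=1.6); a=cv2.resize(S["image"][150:390,150:450,::-1],None,fx=1.1,fy=1.1)
h=max(a.shape[0],b.shape[0]); f=lambda i:cv2.copyMakeBorder(i,0,h-i.shape[0],0,0,cv2.BORDER_CONSTANT)
cv2.imwrite("pics/f.png",np.hstack([f(b),f(a)]))
E
```

```text
43.9 [ 0.08   0.03  -0.004] [-0.14  0.56 -0.32] [0.5875 0.2235 0.3234] psi 111.4
[([325.4, 168.6], 19), ([321.0, 196.4], 7), ([330.7, 204.4], 19)] [array([0.7058, 0.008 , 0.074 ]), array([0.6428, 0.0165, 0.074 ]), array([ 0.6253, -0.0054,  0.074 ])]
[] []
[([449.0, 263.4], 21), ([411.0, 268.3], 6)] [array([ 0.5002, -0.2665,  0.074 ]), array([ 0.4876, -0.1835,  0.074 ])]
```

View pics/f.png

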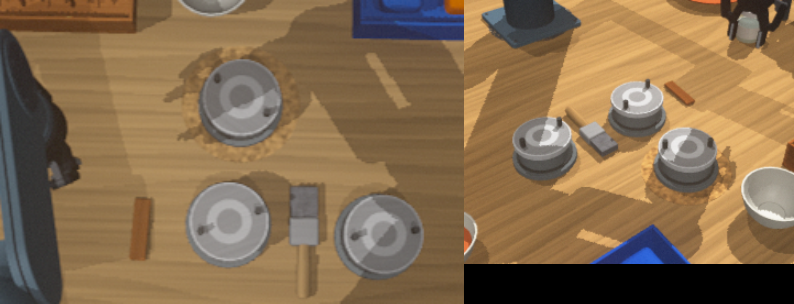

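The last picture shows the wheel standing upright within the cork ring. Its pins are at full-image (325.6,168.1) and (356.9,190), which puts its axis about 5 mm from the mat's centre. The other two wheels and the bystanders are in place and the arm is clear.

```bash
python3 -c "
from rig import job; print(job.hand_in())"
```

```text
the job is handed in; nothing more can be done
None
```

The left wheel (as seen from above) is the one that drags: its head resisted at about 1.5–2 N against roughly 0.2 N for the middle one in the same push. That is below the 3.5–6 N quoted, and the right wheel was only felt by twisting. I slid it upright onto the cork mat, about 5 mm off centre by the camera, left the other two wheels and the bystanders in place, and handed the job in; no verdict came back.

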